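# Fit the reamer on the citrus press and hold it down

## Robot

A 6-joint arm with a two-finger parallel gripper is mounted at the origin on a cart in front of the work surface, level with it; the furniture and walls round the work are solid. World frame = base frame: x ahead of the robot, y to its left, z up, the work surface at z = 0. Lengths are in m, angles in rad, forces in N, time in s.
With the tool pointing down it reaches from about 0.325 to 0.775 m from the base axis. Payload 5.5 kg.
Tool frame: the origin (TCP) lies at the very end of the fingers, on their centre line; the grasp point (between the pads) lies ctrl.tcp_to_grasp behind it (ctrl.tcp_to_grasp is the distance from the TCP to the grasp point, in m); z points along the fingers, y is the line along which they close (so a half turn about z gives the same grasp; the last joint's range is limited). The gripper opens to 85 mm and grips with 20 to 120 N. Pads are 22 mm wide; open, the fingers measure 114 mm over their backs; the gripper's body (76 mm by 85 mm) begins 54 mm behind the grasp point. The pads swing forward as they close: fully open they stand 13 mm farther back than shut.
Start: joints at [-1.17, 0.091, 1.231, -0, 1.82, -0.057], TCP at [0.265, -0.538, 0.231] pointing down, gripper open.
Joint ranges: [-2.87, 2.87], [-0.86, 2.18], [0.17, 2.46], [-1.51, 4.65], [0.06, 2.69], [-2.65, 2.65]. Speed limits (rad/s): [2.57, 2.57, 3.01, 3.14, 3.14, 3.14].

## Interface

Orientations are given as a 3x3 rotation matrix whose columns are the frame's x, y, z axes.
In Python, from plant import ctrl, cams, job_done, finder gives the robot as it stands.
- The arm moves only by the shell command python3 -m pendant 'ROWS'. ROWS is JSON, a list of rows, each a list of 5 numbers: the finger opening in mm, from 0 to 85.4, then the shift along the tool's x, y, z scaled (see below), then the turn about the tool's z scaled (see below). In form: [[grip, tx, ty, tz, yaw], ...]. A call has 1 to 10 rows; each row shifts and turns the commanded pose from where the row before left it, along the tool's axes as they then stand; what a row does not reach is not made up. The controller multiplies each number of a shift by 60 mm and each number of a turn by 0.12 rad. A row lasts 1/8 s, in which the tool goes at most 62.5 mm and 10.7 degrees, less where a joint would pass 70% of its speed; a pose out of reach is approached as far as the arm can. A call with a number of a shift or a turn outside -1 to 1 is refused whole. A call with a gripper value outside its range is refused whole. The fingers move at their own pace and stop on an object; the grip force is fixed at half the most. Time passes only in rows, so rows that do not move let the fingers close. It gives the time, the measured TCP pose, the force, the opening and the grip force at its end, in the units of the state.
- ctrl.read_state(): the state, without advancing time (a new reading comes with each control period).
- cams.read_camera(name): name is "scene" or "top"; returns a dict with "pixels" (480x640x3 uint8, blue, green, red), "K" (3x3 intrinsics, pixels), "k1" (the pictures are not rectified: a ray, as slopes to the right and down, at radius r is drawn at 1 + k1 r^2 times it, then the intrinsics apply), "R" (3x3) and "t" (3): a world point X has camera coordinates R X + t. Camera axes: x right, y down, z forward; pixel columns grow to the right and rows downward; lengths in m; the calibration is good to about 2 mm. A picture is of the moment at which its call begins. There is no depth.
- job_done(): hands the job in; it is judged then, once.
Trained networks look in the newest picture that a camera, given by its name, has taken for a name from the list of things; names that differ only in an ending like _2 or _b are one class to them, and where a whole thing is asked for, a point or a joint stands for the part that bears it (a point fixed in the world has none). Each returns a list of dicts, best first, with "score" (0 to 1); they miss things now and then, are a little off and sometimes report something else, mostly with a low value. They report only what shows in the picture. A call takes as long as a camera call. They do not tell look-alikes from the thing itself.
- finder.trace(target, camera): "pixels" (480x640 bool, what is visible of it) and "xy" ([column, row] in pixels, amid what is visible of it).
- finder.landmark_of(target, camera): "xy" ([column, row] in pixels: a listed point, or the origin of a listed thing).
The state is a dict: "time_s": time; "joint_positions": joint angles; "qd": joint speeds; "joint_torque": joint torques, N m; "tool_pos": TCP position; "ee_rot": TCP orientation; "contact_force": force on the tool from outside, world axes, zero at the start; "moment": the same for the moment, N m; "opening": finger opening in m; "grasp_force": force on a finger pad.
Only numpy, scipy, OpenCV 4.12 (cv2) and the standard library are available. Lean on these libraries where they do the work, as an engineer would, in place of code of your own. Each camera call takes 0.05 s, during which the arm holds its last target. There are 200 camera calls.

## Task

Pick up the green reamer and fit it on the drive shaft of the citrus press: turn it until its slots mesh with the orange splines and slide it fully home on the collar, without forcing it. Then press it down so that the spring-loaded shaft goes almost to its stop, and finish while still holding it pressed down with the gripper. Leave the other things on the worktop where they are.

Things in the scene. Friction and masses are not known exactly. Their poses are not given: they have to be found in the camera images.
- reamer: Loose reamer (cone) of a citrus press, green with orange ribs, about 90 g, standing upright, same at every quarter turn. Origin: centre of its underside; z up. Flange 56 mm across, 4 mm thick; on it a square barrel 36 x 36 mm, flats facing its own +-x and +-y, an orange stripe up each, to 36 mm height; then a ribbed cone, 34 mm across at its foot, to 60 mm.
- reamer_grip (a point): Gripping point on the axis of the reamer's square barrel, 28 mm above its underside, high enough for fingertips to clear the flange; axes as the reamer's. Grip across two facing flats, 36 mm apart; the cone above is too tapered to grip.
- reamer_bore (a point): Centre of the mouth of the reamer's bore, in its underside. The bore is a cross 26 mm deep: two slots along this point's x and y, in line with the orange stripes, each 8.6 mm wide, 26.6 mm long.
- juicer: Base of an electric citrus press, fixed: round white housing about 120 mm across, on top a shallow metal tray (132 mm across, rim 84 mm high), spout on its own -x side reaching 85 mm out. Origin: centre of its underside; z up. The drive shaft stands in the middle of the tray. Base and reamer may each stand on either side of the robot's midline.
- shaft_collar (a point): Centre of the flat round steel collar (36 mm across) at the foot of the drive shaft, 95 mm above the worktop when not pressed; z up. The reamer is home when its underside rests here (its origin at this point); with the splines not lined up it stops 16 mm higher.
- shaft_tip (a point): Top of the drive shaft, 24 mm above the collar. Four orange splines stand on the collar: a cross along this point's x and y, 24 mm tip to tip, 6 mm thick, 16 mm high; above them a round steel pin 9 mm thick with a tapered nose. The cross stands at any angle, whatever the housing's, and is stiff to turn (0.4 N m). Play in the reamer's bore: 1.3 mm a side, about 6 degrees.
- drive (a joint): How far the spring-loaded shaft, with its collar, is pushed down (m): 0 up, 0.008 at its stop. Pushing it down closes the motor's switch. The spring takes about 3 N to start, 9 N at the stop; it comes up again when not pressed.
- lemon_big: Bystander, loose, to be left alone: lemon, 83 x 58 mm, 58 mm high, lying between the work places. Origin: its underside.
- lemon_small: Bystander, loose, to be left alone: lemon, 78 x 55 mm, 56 mm high, lying further back. Origin: its underside.
- teaspoon: Bystander, loose, to be left alone: steel teaspoon, 132 mm long, 11 mm high. Origin: its underside.
- mug: Bystander, loose, to be left alone: white mug, 83 x 116 mm with its handle, 94 mm high. Origin: its underside.
- tea: Bystander, loose, to be left alone: dark blue cardboard box, 65 x 122 x 76 mm high. Origin: its underside.
- jam: Bystander, loose, to be left alone: jam jar with a white lid, 65 mm across, 83 mm high. Origin: its underside.
Things that resemble listed ones, but are neither listed nor needed, are in the scene too. Of the things that look like the reamer, take the one that is farthest to the robot's left at the start.

How it is judged:
On the way, in this order (a step that is already met when the one before it is completed fails the run):
1. the reamer is held in the fingers, lifted at least 30 mm off the worktop (height (world z) of reamer above 0.03 m and contact force between reamer and the fingers above 0.5 N), for 0.2 s.
2. the reamer is meshed with the splines and home on the collar (z of reamer in the frame of shaft_collar below 0.003 m and horizontal distance between reamer and shaft_collar below 0.004 m and angle between reamer's own z axis and vertical below 0.12 rad and (angle between the x axis of reamer and the x axis of shaft_collar, either way round below 0.2 rad or angle between the x axis of reamer and the y axis of shaft_collar, either way round below 0.2 rad)), for 0.1 s.
At the end, for the whole second after the job is handed in: The reamer is meshed and home (its underside within 3 mm of the collar, within 4 mm of the shaft's axis, turned within 0.2 rad of the splines, upright within 0.12 rad), the shaft is pushed down by more than 5 of its 8 mm, and the gripper's fingers are still on the reamer with more than 1 N (all of step 2 and value of joint drive above 0.005 m and contact force between reamer and the fingers above 1 N); the arm keeps its last pose, push and grip.
It fails at once if the reamer is forced on the press with more than 60 N (contact force between reamer and juicer above 60 N).
It fails at once if a bystander is moved by more than 30 mm (distance of any of lemon_big, lemon_small, teaspoon, mug, tea, jam from where it was at the start of the episode above 0.03 m).
It also fails if it takes over 48 s, if anything falls off the work surface, if the arm or the gripper's body presses on something with over 40 N, if the wrist force passes 120 N, or if a joint passes its speed limit or range.

## Working session

There is one attempt and no reset: what is moved stays moved. The work goes in short steps, Python scripts to look and compute and a shell command to move; the robot and the scene stay as the last step left them, time stands still between calls to the robot, and variables do not carry over. Pictures are saved under pics/ and viewed, at most 10 in all, crops included, and the job is handed in when it is done.

```bash
ls; mkdir -p pics; cat > h.py <<'E'
import numpy as np, cv2
from plant import ctrl, cams, job_done, finder
def cam(n):
    return cams.read_camera(n)
def ray(c,xy):
    K=np.array(c["K"]);p=(np.array(xy)-K[:2,2])/[K[0,0],K[1,1]]
    s=p.copy()
    for _ in range(30): s=p/(1+c["k1"]*(s@s))
    R=np.array(c["R"]);t=np.array(c["t"])
    d=R.T@np.array([s[0],s[1],1]); return -R.T@t, d/np.linalg.norm(d)
def atz(c,xy,z):
    o,d=ray(c,xy); return o+d*(z-o[2])/d[2]
def tri(ca,a,cb,b):
    o1,d1=ray(ca,a);o2,d2=ray(cb,b)
    s=np.linalg.lstsq(np.c_[d1,-d2],o2-o1,rcond=None)[0]
    p,q=o1+s[0]*d1,o2+s[1]*d2
    return (p+q)/2,np.linalg.norm(p-q)
def proj(c,X):
    x=np.array(c["R"])@X+np.array(c["t"]);s=x[:2]/x[2];s=s*(1+c["k1"]*(s@s))
    K=np.array(c["K"]);return s*[K[0,0],K[1,1]]+K[:2,2]
E
python3 - <<'E'
from h import *
np.set_printoptions(precision=4,suppress=True)
C={n:cam(n) for n in("scene","top")}
for n,c in C.items():
    cv2.imwrite(f"pics/{n}.png",c["pixels"]); print(n,-np.array(c["R"]).T@np.array(c["t"]))
    for t in("reamer","reamer_grip","reamer_bore","juicer","shaft_collar","shaft_tip"):
        print(n,t,[(np.round(d["xy"],1).tolist(),round(d["score"],2)) for d in finder.landmark_of(t,n)][:5])
print(ctrl.tcp_to_grasp,ctrl.read_state())
E
```

```text
pics
scene [-0.3005  0.4519  0.7674]
scene reamer [([480.3, 261.3], 0.8), ([441.0, 271.6], 0.65)]
scene reamer_grip [([443.9, 261.1], 0.87), ([487.5, 253.2], 0.7)]
scene reamer_bore [([442.9, 270.0], 0.88), ([478.9, 262.3], 0.77)]
scene juicer [([221.1, 336.2], 0.58)]
scene shaft_collar [([215.2, 304.7], 0.47)]
scene shaft_tip [([216.6, 291.8], 0.48)]
top [ 0.3488 -0.0357  1.4284]
top reamer [([418.5, 252.9], 0.92), ([458.1, 252.9], 0.8), ([503.7, 303.1], 0.77), ([458.2, 294.5], 0.66)]
top reamer_grip [([461.9, 250.8], 0.94), ([418.1, 252.6], 0.89), ([458.3, 296.6], 0.78)]
top reamer_bore [([458.0, 292.6], 0.9), ([458.7, 252.8], 0.79), ([416.6, 258.2], 0.77)]
top juicer [([226.7, 258.1], 0.63)]
top shaft_collar [([220.7, 252.5], 0.74)]
top shaft_tip [([215.3, 253.4], 0.57), ([218.0, 255.2], 0.17)]
0.0187 {'time_s': 0.7, 'joint_positions': array([-1.1697,  0.0911,  1.2307,  0.    ,  1.8198, -0.0567]), 'qd': array([ 0.001 , -0.0005, -0.    ,  0.0014,  0.001 ,  0.0019]), 'joint_torque': array([  0.0011, -45.8312, -41.7989,   0.0001,   0.0007,   0.    ]), 'tool_pos': array([ 0.2652, -0.5382,  0.2313]), 'ee_rot': array([[ 0.897,  0.442,  0.   ],
       [ 0.442, -0.897, -0.   ],
       [ 0.   ,  0.   , -1.   ]]), 'contact_force': array([0.3085, 0.6487, 0.855 ]), 'moment': array([-0.0101, -0.0368,  0.0633]), 'grasp_force': 0.0, 'opening': 0.08564962090936772}
```

View pics/top.png

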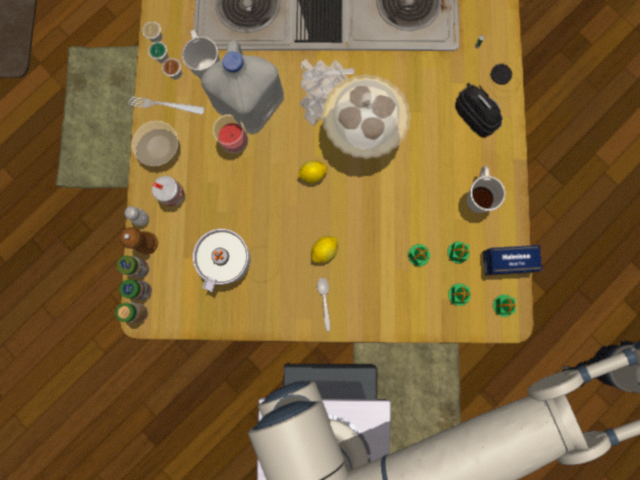

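View pics/scene.png

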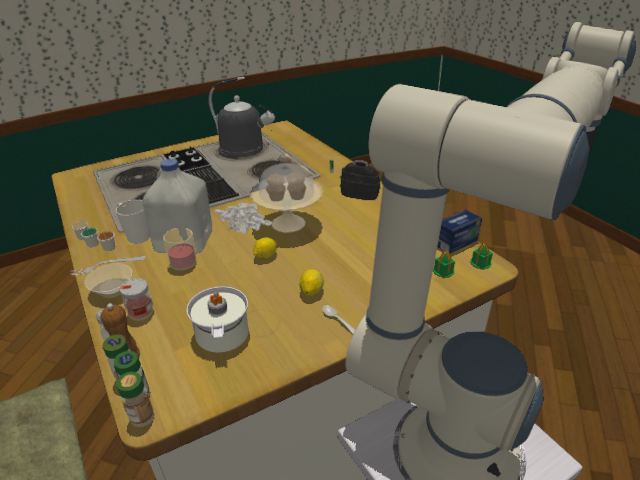

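Top view: four green reamers at (418,254), (459,252), (459,294) and (505,305). The robot's left is the left side of the image, so (418,254) is the farthest left. The arm hides it in the scene view. The press is at (220,257), with its spout toward (209,285), and the lemons are at (313,172) and (324,250).

```bash
python3 - <<'E'
from h import *
np.set_printoptions(precision=4,suppress=True)
c=cam("top");im=c["pixels"]
for p,z in(((418,254),.05),((459,252),.05),((459,294),.05),((505,305),.05),((220,255),.11),((324,250),.03),((325,305),.01)): print(p,atz(c,p,z))
a=cv2.resize(im[215:330,385:545],(800,575),interpolation=cv2.INTER_CUBIC)
b=cv2.resize(im[220:300,180:260],(560,560),interpolation=cv2.INTER_CUBIC)
cv2.imwrite("pics/a.png",a);cv2.imwrite("pics/b.png",b)
E
```

```text
(418, 254) [ 0.5003 -0.2241  0.05  ]
(459, 252) [ 0.506  -0.3232  0.05  ]
(459, 294) [ 0.405  -0.3214  0.05  ]
(505, 305) [ 0.3795 -0.4315  0.05  ]
(220, 255) [0.4869 0.2421 0.11  ]
(324, 250) [0.5102 0.0032 0.03  ]
(325, 305) [ 0.3767 -0.0005  0.01  ]
```

View pics/a.png

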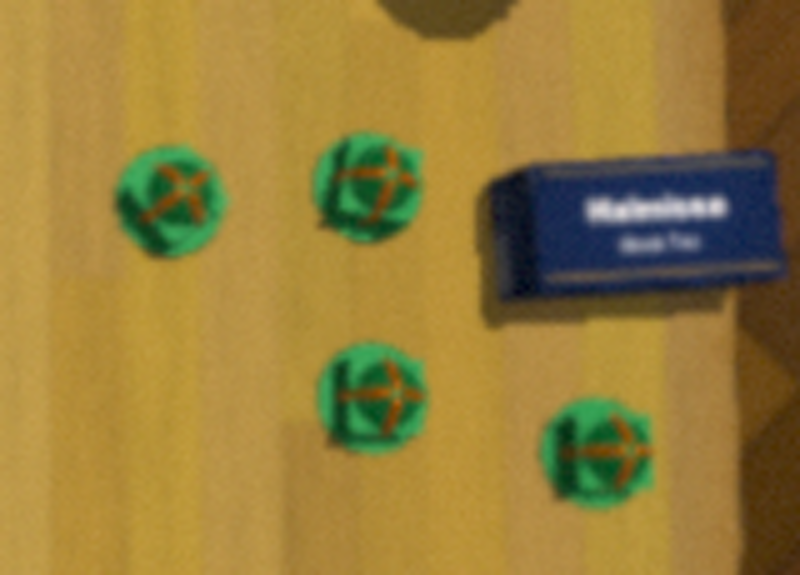

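View pics/b.png

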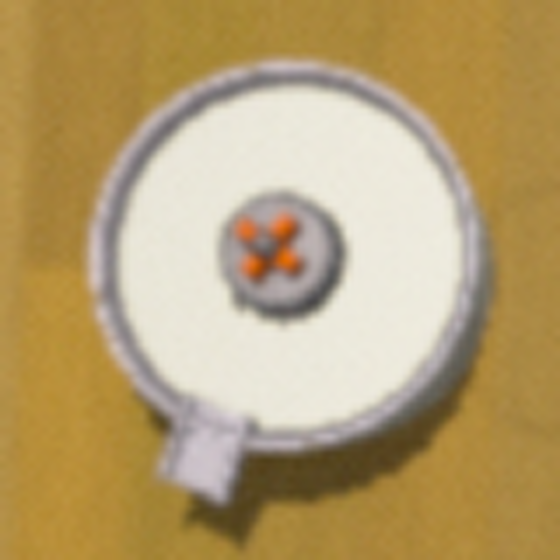

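The crop confirms the one meant: the reamer at crop (170,200), which is (419,255) in the full picture, is the farthest left. Its square is turned about 40°. The spline cross on the press, at full (219,254), is turned about 40° as well. I'll stretch the arm outward so that the scene camera can see the target.

```bash
python3 -m pendant '[[85,0,0.8,0,0],[85,0,0.8,0,0],[85,0,0.6,0,0],[85,0,0,0,0]]'
python3 - <<'E'
from h import *
np.set_printoptions(precision=4,suppress=True)
C={n:cam(n) for n in("scene","top")}
c=C["scene"];print(proj(c,np.array([.5,-.224,.03])))
for n,c in C.items():
    cv2.imwrite(f"pics/{n}2.png",c["pixels"])
    for t in("reamer","reamer_grip","reamer_bore"):
        print(n,t,[(np.round(d["xy"],1).tolist(),round(d["score"],2)) for d in finder.landmark_of(t,n)][:5])
    for t in("shaft_collar","shaft_tip"):
        print(n,t,[(np.round(d["xy"],1).tolist(),round(d["score"],2)) for d in finder.landmark_of(t,n)][:2])
    for d in finder.trace("reamer",n)[:5]: print("trace",d["xy"],d["pixels"].sum(),d["score"])
p=C["scene"]["pixels"]
a=cv2.resize(p[225:305,345:505],(800,400),interpolation=cv2.INTER_CUBIC)
b=cv2.resize(p[280:330,175:255],(800,500),interpolation=cv2.INTER_CUBIC)
cv2.imwrite("pics/c.png",np.vstack([a,b])[:,:] if 0 else cv2.resize(np.vstack([a,b]),(530,597)))
E
```

```text
time_s: 1.25
tool_pos: [0.324, -0.6578, 0.2269]
ee_rot: [[0.897, 0.442, -0.002], [0.442, -0.897, 0.005], [0.0, -0.005, -1.0]]
contact_force: [-1.1, 0.9, -0.0]
opening: 0.0851
grasp_force: 0.0
[390.4319 257.0701]
scene reamer [([479.3, 260.1], 0.79), ([391.8, 262.1], 0.74), ([444.2, 272.7], 0.72)]
scene reamer_grip [([485.1, 253.3], 0.85), ([444.1, 262.2], 0.72), ([223.2, 337.0], 0.55), ([389.4, 257.2], 0.45)]
scene reamer_bore [([480.6, 263.7], 0.7), ([445.0, 268.9], 0.63), ([388.2, 261.7], 0.55)]
scene shaft_collar [([217.4, 300.0], 0.47)]
scene shaft_tip [([215.5, 291.2], 0.46)]
trace [482.3, 255.9] 422 0.91
trace [387.8, 258.0] 121 0.69
trace [448.3, 268.5] 142 0.45
top reamer [([421.5, 253.4], 0.81), ([503.8, 303.8], 0.79), ([457.6, 250.9], 0.74), ([457.9, 293.2], 0.7)]
top reamer_grip [([459.7, 251.3], 0.94), ([507.1, 306.3], 0.89), ([419.4, 253.1], 0.73), ([458.7, 293.4], 0.67)]
top reamer_bore [([456.0, 292.3], 0.97), ([416.1, 257.4], 0.94), ([502.9, 303.8], 0.77), ([456.2, 252.9], 0.56)]
top shaft_collar [([219.0, 253.1], 0.63)]
top shaft_tip [([216.2, 251.1], 0.67)]
trace [457.6, 249.6] 406 0.71
trace [423.0, 253.9] 378 0.69
trace [504.0, 301.6] 428 0.63
trace [457.2, 295.5] 399 0.61
```

View pics/c.png

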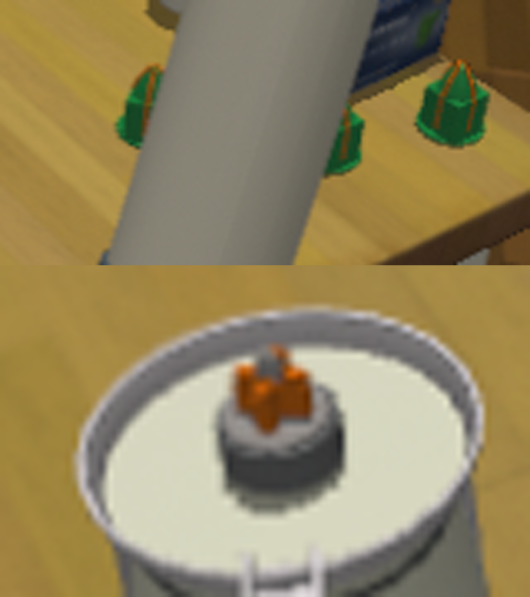

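The top part of this crop shows the target reamer half hidden by the arm, at scene (390,258). The lower part shows the spline cross clearly at scene (215,295). I'll move the arm a little further, then fit rendered models to both views.

```bash
python3 -m pendant '[[85,-0.8,0.3,0,0],[85,-0.8,0.2,0,0],[85,0,0,0,0]]'
cat > fit.py <<'E'
from h import *
from scipy.optimize import minimize
S=4
def hull(c,P,m,v=255):
    q=np.array([proj(c,p) for p in P])*S*1.0
    cv2.fillConvexPoly(m,cv2.convexHull(np.round((q+0.5*0)*16).astype(np.int32)),v,shift=4)
def circ(x,y,r,z,n=40):
    a=np.linspace(0,2*np.pi,n,endpoint=False);return [np.array([x+r*np.cos(t),y+r*np.sin(t),z]) for t in a]
def rect(x,y,a,hx,hy,z):
    u=np.array([np.cos(a),np.sin(a),0]);w=np.array([-u[1],u[0],0])
    return [np.array([x,y,z])+s*hx*u+t*hy*w for s in(-1,1) for t in(-1,1)]
def blank(): return np.zeros((480*S,640*S),np.uint8)
def down(m): return cv2.GaussianBlur(cv2.resize(m,(640,480),interpolation=cv2.INTER_AREA).astype(np.float32)/255,(0,0),.8)
def reamer(c,x,y,a,z0=0):
    m=blank();hull(c,circ(x,y,.028,z0)+circ(x,y,.028,z0+.004),m)
    hull(c,rect(x,y,a,.018,.018,z0+.004)+rect(x,y,a,.018,.018,z0+.036),m)
    hull(c,circ(x,y,.017,z0+.036)+circ(x,y,.003,z0+.06),m);return down(m)
def splines(c,x,y,a,z0):
    m=blank()
    for b in(0,np.pi/2): hull(c,rect(x,y,a+b,.012,.003,z0)+rect(x,y,a+b,.012,.003,z0+.016),m)
    hull(c,circ(x,y,.0045,z0+.016)+circ(x,y,.0045,z0+.021)+circ(x,y,.002,z0+.024),m,0)
    return down(m)
def hsv(c): return cv2.cvtColor(c["pixels"],cv2.COLOR_BGR2HSV).astype(int)
def green(c):
    h=hsv(c);return (((h[...,0]>50)&(h[...,0]<90)&(h[...,1]>110))|((h[...,0]<16)&(h[...,1]>190)&(h[...,2]>60))).astype(np.float32)
def orange(c):
    h=hsv(c);return ((h[...,0]<16)&(h[...,1]>150)&(h[...,2]>90)).astype(np.float32)
E
python3 - <<'E'
from fit import *
np.set_printoptions(precision=4,suppress=True)
C={n:cam(n) for n in("scene","top")}
import pickle;pickle.dump(C,open("C.pkl","wb"))
def run(model,mask,g0,win,zmid,names):
    M={}
    for n in names:
        u,v=proj(C[n],np.array([g0[0],g0[1],zmid])).astype(int)
        M[n]=(slice(v-win,v+win),slice(u-win,u+win),cv2.GaussianBlur(mask(C[n]),(0,0),.8))
    def cost(p):
        e=0
        for n,(a,b,m) in M.items(): e+=((model(C[n],p[0],p[1],p[2],p[3])-m)[a,b]**2).sum()/(m[a,b].sum()+5)
        return e
    best=[]
    for a in np.radians([0,22.5,45,67.5]):
        s=np.array([g0[0],g0[1],a,g0[2]])
        r=minimize(cost,s,method="Nelder-Mead",options=dict(initial_simplex=np.vstack([s]+[s+d for d in np.diag([.006,.006,.2,.005])]),maxiter=250,xatol=1e-4,fatol=1e-4));best.append((r.fun,r.x))
    best.sort(key=lambda t:t[0])
    for f,x in best[:3]: print(names,round(f,3),x[[0,1,3]],"deg",np.degrees(x[2])%90, [m[a,b].sum() for a,b,m in M.values()])
run(reamer,green,(.5,-.224,0),20,.03,["top","scene"])
run(reamer,green,(.5,-.224,0),20,.03,["top"])
run(splines,orange,(.487,.242,.095),12,.105,["top","scene"])
run(splines,orange,(.487,.242,.095),12,.105,["top"])
run(splines,orange,(.487,.242,.095),12,.105,["scene"])
cv2.imwrite("pics/d.png",C["scene"]["pixels"])
E
```

```text
time_s: 2.33
tool_pos: [0.2467, -0.728, 0.2295]
ee_rot: [[0.899, 0.437, -0.002], [0.437, -0.899, 0.001], [-0.001, -0.002, -1.0]]
contact_force: [-0.5, -0.1, -0.7]
opening: 0.0847
grasp_force: 0.0
['top', 'scene'] 0.613 [ 0.5043 -0.2318 -0.0003] deg 48.67830675903686 [np.float32(252.0), np.float32(273.54987)]
['top', 'scene'] 0.617 [ 0.5047 -0.2315 -0.0005] deg 48.55706571418894 [np.float32(252.0), np.float32(273.54987)]
['top', 'scene'] 0.617 [ 0.5039 -0.231   0.0013] deg 49.09498539749656 [np.float32(252.0), np.float32(273.54987)]
['top'] 0.36 [ 0.5022 -0.2323  0.0055] deg 51.53459247818537 [np.float32(252.0)]
['top'] 0.36 [ 0.502  -0.232   0.0051] deg 28.396673626018284 [np.float32(252.0)]
['top'] 0.362 [ 0.5019 -0.2323  0.0053] deg 71.31047698928478 [np.float32(252.0)]
['top', 'scene'] 0.263 [0.4873 0.2476 0.0978] deg 57.17203549785665 [np.float32(31.0), np.float32(76.0)]
['top', 'scene'] 0.263 [0.4874 0.2481 0.0973] deg 56.25306769640568 [np.float32(31.0), np.float32(76.0)]
['top', 'scene'] 0.267 [0.4877 0.2478 0.0975] deg 58.541630246531035 [np.float32(31.0), np.float32(76.0)]
['top'] 0.135 [0.4882 0.2489 0.0892] deg 56.99600851933113 [np.float32(31.0)]
['top'] 0.139 [0.4869 0.2466 0.0971] deg 56.15811730179245 [np.float32(31.0)]
['top'] 0.148 [0.4865 0.2458 0.1024] deg 58.39139349791363 [np.float32(31.0)]
['scene'] 0.052 [0.5069 0.244  0.0822] deg 57.43808655950639 [np.float32(76.0)]
['scene'] 0.061 [0.4995 0.246  0.0881] deg 51.760350381619475 [np.float32(76.0)]
['scene'] 0.064 [0.4971 0.2467 0.0899] deg 51.574977539996475 [np.float32(76.0)]
```

```bash
sed -i 's/q=np.array(\[proj(c,p) for p in P\])\*S\*1.0/q=(np.array([proj(c,p) for p in P])+.5)*S-.5/; s/h\[...,0\]>50)&(h\[...,0\]<90)&(h\[...,1\]>110)/h[...,0]>45)\&(h[...,0]<95)\&(h[...,1]>110)/' fit.py
cat > run.py <<'E'
from fit import *
import pickle
np.set_printoptions(precision=4,suppress=True)
C=pickle.load(open("C.pkl","rb"))
def run(model,mask,g0,win,zmid,names,fz=None):
    M={}
    for n in names:
        u,v=proj(C[n],np.array([g0[0],g0[1],zmid])).astype(int)
        M[n]=(slice(v-win,v+win),slice(u-win,u+win),cv2.GaussianBlur(mask(C[n]),(0,0),.8))
    def cost(p):
        e=0
        for n,(a,b,m) in M.items(): e+=((model(C[n],p[0],p[1],p[2],p[3] if fz is None else fz)-m)[a,b]**2).sum()/(m[a,b].sum()+5)
        return e
    best=[]
    for a in np.radians([0,22.5,45,67.5]):
        s=np.array([g0[0],g0[1],a,g0[2]])
        r=minimize(cost,s,method="Nelder-Mead",options=dict(initial_simplex=np.vstack([s]+[s+d for d in np.diag([.006,.006,.2,.005])]),maxiter=250,xatol=1e-4,fatol=1e-4));best.append((r.fun,r.x))
    best.sort(key=lambda t:t[0])
    for f,x in best[:2]: print(names,round(f,3),x[[0,1,3]],"deg",np.degrees(x[2])%90, [m[a,b].sum() for a,b,m in M.values()])
    return best[0][1]
if __name__=="__main__":
    g=(.502,-.228,0)
    r=run(reamer,green,g,20,.03,["top","scene"])
    run(reamer,green,g,20,.03,["top"],0);run(reamer,green,g,20,.03,["scene"],0)
    g=(.487,.245,.095)
    s=run(splines,orange,g,12,.105,["top","scene"])
    run(splines,orange,g,12,.105,["top"],.095);run(splines,orange,g,12,.105,["scene"],.095)
    T=[]
    for n in C:
        for P,w,mod,x in((r,20,reamer,r),(s,15,splines,s)):
            u,v=proj(C[n],np.array([P[0],P[1],.03 if mod is reamer else .105])).astype(int)
            im=C[n]["pixels"].copy()[v-w:v+w,u-w:u+w];mo=mod(C[n],*x)[v-w:v+w,u-w:u+w]
            B=cv2.resize(im,(390,290),interpolation=cv2.INTER_CUBIC);mm=(cv2.resize(mo,(390,290))>.5).astype(np.uint8)
            cs,_=cv2.findContours(mm,cv2.RETR_LIST,cv2.CHAIN_APPROX_NONE);cv2.drawContours(B,cs,-1,(255,0,255),1);T.append(B)
    cv2.imwrite("pics/e.png",np.vstack([np.hstack(T[:2]),np.hstack(T[2:])]))
E
python3 run.py
```

```text
['top', 'scene'] 0.475 [ 0.5042 -0.2307  0.0016] deg 46.359777743438734 [np.float32(274.0), np.float32(295.79303)]
['top', 'scene'] 0.477 [ 0.5042 -0.2306  0.0019] deg 50.56511919244954 [np.float32(274.0), np.float32(295.79303)]
['top'] 0.262 [ 0.5034 -0.2322  0.0044] deg 38.42122552039047 [np.float32(274.0)]
['top'] 0.262 [ 0.5035 -0.232   0.0043] deg 22.6586668486958 [np.float32(274.0)]
['scene'] 0.166 [ 0.5077 -0.2302  0.0072] deg 48.051519652021256 [np.float32(295.79303)]
['scene'] 0.166 [ 0.5086 -0.2309 -0.0004] deg 48.41775197645935 [np.float32(295.79303)]
['top', 'scene'] 0.246 [0.4885 0.2482 0.0982] deg 58.10800480700459 [np.float32(31.0), np.float32(76.0)]
['top', 'scene'] 0.25 [0.4885 0.2482 0.0982] deg 58.29639241763616 [np.float32(31.0), np.float32(76.0)]
['top'] 0.139 [0.4884 0.2484 0.073 ] deg 58.678857810178364 [np.float32(31.0)]
['top'] 0.14 [0.4885 0.2486 0.1003] deg 56.35186671030181 [np.float32(31.0)]
['scene'] 0.068 [0.4929 0.2484 0.069 ] deg 54.760900292235355 [np.float32(76.0)]
['scene'] 0.068 [0.4931 0.2484 0.0991] deg 56.61195066899072 [np.float32(76.0)]
```

View pics/e.png

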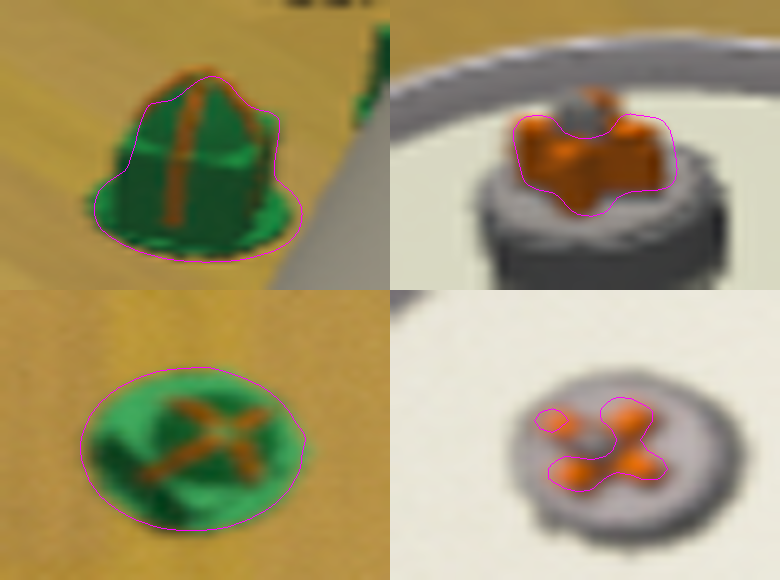

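Magenta outlines are the fitted models. In the scene view (top row) and the top view (bottom row) the outlines match to about a pixel. I'll refine the yaw with the orange stripes.

```bash
cat > y.py <<'E'
from run import *
def occl(c,x,y,a,z0=0):
    m=blank();o=np.array([x,y,z0]);cp=-np.array(c["R"]).T@np.array(c["t"])
    for k in range(4):
        b=a+k*np.pi/2;u=np.array([np.cos(b),np.sin(b),0]);w=np.array([-u[1],u[0],0])*.0016;zz=np.array([0,0,1.])
        if u@(cp-o-.018*u)>0: hull(c,[o+.018*u+s*w+zz*h for s in(-1,1) for h in(.004,.036)],m)
        hull(c,[o+.017*u+s*w+zz*.036 for s in(-1,1)]+[o+.003*u+s*w+zz*.06 for s in(-1,1)],m)
    return down(m)
def orr(c):
    h=hsv(c);return ((h[...,0]<20)&(h[...,1]>170)&(h[...,2]>60)&(h[...,2]<190)).astype(np.float32)
g=(.504,-.231,0)
run(occl,orr,g,11,.03,["top"],0)
run(occl,orr,g,11,.03,["scene"],0)
run(occl,orr,g,11,.03,["top","scene"])
E
python3 y.py
```

```text
['top'] 0.219 [ 0.5039 -0.2321 -0.0012] deg 36.87972772427075 [np.float32(18.0)]
['top'] 0.228 [ 0.5044 -0.2317  0.0029] deg 39.981753221529694 [np.float32(18.0)]
['scene'] 0.089 [ 0.5181 -0.2351  0.0359] deg 49.08226441925681 [np.float32(41.678318)]
['scene'] 0.091 [ 0.5172 -0.2356 -0.001 ] deg 46.065768152041805 [np.float32(41.678318)]
['top', 'scene'] 0.48 [ 0.5029 -0.2289  0.0128] deg 34.34303503317241 [np.float32(18.0), np.float32(41.678318)]
['top', 'scene'] 0.495 [ 0.5035 -0.2308  0.0045] deg 28.51610146696136 [np.float32(18.0), np.float32(41.678318)]
```

```bash
python3 -m pendant '[[62,0.75,-0.56,0,0],[62,0.75,-0.56,0,0],[62,0.75,-0.56,0,0],[62,0.75,-0.56,0,0],[62,0.75,-0.56,0,0],[62,0.75,-0.56,0,0],[62,0.75,-0.56,0,0],[62,0.75,-0.56,0,0],[62,0.75,-0.55,0,0],[62,0.72,-0.53,0,0]]'; python3 -m pendant '[[62,0,0,0.4,-0.8],[62,0,0,0.5,-0.8],[62,0,0,0.5,-0.4],[62,0,0,0,0],[62,0,0,0,0]]'
```

```text
time_s: 3.68
tool_pos: [0.5061, -0.2253, 0.232]
ee_rot: [[0.896, 0.444, 0.002], [0.444, -0.896, -0.0], [0.001, 0.001, -1.0]]
contact_force: [0.0, -0.2, 0.0]
opening: 0.0619
grasp_force: 0.0
time_s: 4.3
tool_pos: [0.5058, -0.2281, 0.149]
ee_rot: [[0.766, 0.643, 0.002], [0.643, -0.766, -0.001], [0.001, 0.002, -1.0]]
contact_force: [-0.9, 0.0, 0.2]
opening: 0.0623
grasp_force: 0.0
```

```bash
python3 -m pendant '[[62,-0.06,0.02,0.8,0],[62,0,0,0.8,0],[62,0,0,0.5,0],[62,0,0,0.2,0],[62,0,0,0,0],[62,0,0,0,0]]'; python3 -m pendant '[[25,0,0,0,0],[25,0,0,0,0],[25,0,0,0,0],[25,0,0,0,0],[25,0,0,0,0],[25,0,0,0,0]]'
```

```text
time_s: 5.05
tool_pos: [0.5047, -0.2325, 0.0118]
ee_rot: [[0.766, 0.642, 0.003], [0.642, -0.766, -0.002], [0.001, 0.004, -1.0]]
contact_force: [-0.2, -0.6, 0.2]
opening: 0.0619
grasp_force: 0.0
time_s: 5.8
tool_pos: [0.5043, -0.2324, 0.0111]
ee_rot: [[0.766, 0.642, 0.003], [0.642, -0.766, -0.001], [0.001, 0.003, -1.0]]
contact_force: [0.1, 0.6, 6.4]
opening: 0.0351
grasp_force: 59.5
```

```bash
python3 -m pendant '[[25,0,0,-0.4,0],[25,0,0,-0.8,0],[25,0,0,-0.8,0],[25,0,0,-0.8,0],[25,0,0,0,0],[25,0,0,0,0]]'; python3 -m pendant '[[25,0.49,-0.63,0,0],[25,0.49,-0.63,0,0],[25,0.49,-0.63,0,0],[25,0.49,-0.63,0,0],[25,0.49,-0.63,0,0],[25,0.49,-0.63,0,0],[25,0.49,-0.63,0,0],[25,0.49,-0.63,0,0],[25,0.49,-0.63,0,0],[25,0.49,-0.63,0,0]]';  python3 -m pendant '[[25,0,0,0,-0.8],[25,0,0,0,-0.8],[25,0,0,0,-0.87],[25,0,0,0,0],[25,0,0,0,0],[25,0,0,0,0]]'
python3 - <<'E'
from h import *
import pickle
C={n:cam(n) for n in("scene","top")};pickle.dump(C,open("C2.pkl","wb"))
p=np.hstack([cv2.resize(C["scene"]["pixels"][200:350,140:290],(400,400),interpolation=cv2.INTER_CUBIC),cv2.resize(C["top"]["pixels"][180:300,160:280],(400,400),interpolation=cv2.INTER_CUBIC)])
cv2.imwrite("pics/f.png",p);print(ctrl.read_state())
E
```

```text
time_s: 6.55
tool_pos: [0.503, -0.2317, 0.1764]
ee_rot: [[0.766, 0.642, -0.001], [0.642, -0.766, 0.0], [-0.0, -0.001, -1.0]]
contact_force: [-0.3, 0.4, -1.5]
opening: 0.0352
grasp_force: 59.0
time_s: 7.8
tool_pos: [0.4845, 0.2479, 0.1745]
ee_rot: [[0.766, 0.643, -0.004], [0.643, -0.766, -0.002], [-0.004, -0.001, -1.0]]
contact_force: [0.7, -0.4, -0.9]
opening: 0.0351
grasp_force: 59.1
time_s: 8.55
tool_pos: [0.4856, 0.2466, 0.1768]
ee_rot: [[0.546, 0.838, -0.001], [0.838, -0.546, -0.0], [-0.001, -0.0, -1.0]]
contact_force: [0.2, 0.6, -1.0]
opening: 0.0353
grasp_force: 59.1
{'time_s': 8.65, 'joint_positions': array([ 4.07413668e-01, -6.18699867e-02,  1.48073712e+00, -2.16598305e-05,
        1.72296093e+00,  9.84722769e-01]), 'qd': array([ 0.00155083,  0.00012893, -0.00139232, -0.00205488, -0.0003546 ,
       -0.00382259]), 'joint_torque': array([ 3.12967910e-03, -3.94867051e+01, -4.22477674e+01,  1.13281149e-03,
        8.26661872e-04,  1.20872998e-02]), 'tool_pos': array([0.48564909, 0.24660969, 0.17712969]), 'ee_rot': array([[ 5.45773846e-01,  8.37932495e-01, -2.07658907e-04],
       [ 8.37932495e-01, -5.45773874e-01, -1.12935407e-04],
       [-2.07967054e-04, -1.12366955e-04, -9.99999972e-01]]), 'contact_force': array([ 0.26159086,  0.09122483, -1.55192529]), 'moment': array([-0.0161404 ,  0.0080048 , -0.01938855]), 'grasp_force': 59.12768427369883, 'opening': 0.03513273313236855}
```

View pics/f.png

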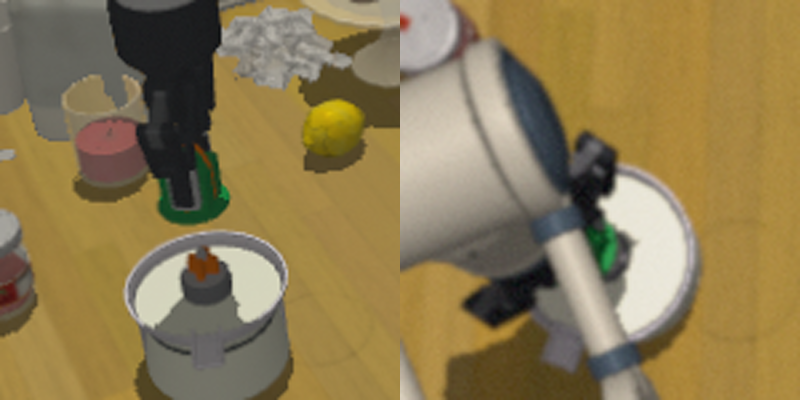

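The reamer is held upright above the press. Its flange is at scene (212,278) and the splines at (216,299). I'll compare both in the scene view alone, so that the calibration bias cancels.

```bash
cat > z.py <<'E'
from fit import *
import pickle
np.set_printoptions(precision=4,suppress=True)
c=pickle.load(open("C2.pkl","rb"))["scene"];c1=pickle.load(open("C.pkl","rb"))["scene"]
def fit(model,m,valid,box,s):
    a,b=box;mb=cv2.GaussianBlur(m,(0,0),.8)
    f=lambda p:(((model(p)-mb)*valid)[a,b]**2).sum()
    R=[minimize(f,np.array(s)+d,method="Nelder-Mead",options=dict(initial_simplex=np.array(s)+d+np.vstack([np.zeros(2),np.diag([.006,.006])]),maxiter=150,xatol=5e-5,fatol=1e-3)) for d in((0,0),(.004,-.004),(-.004,.003))]
    for r in R: print(r.x,round(r.fun,2))
z0=.1771-.0111;s=[.4856,.2466];ya=np.arctan2(-.546,.838)
u,v=proj(c,np.array([*s,z0])).astype(int)
h=hsv(c);grip=((h[...,1]<110)&(h[...,2]<140)).astype(np.uint8)
val=1-cv2.dilate(grip,np.ones((3,3),np.uint8))
print(u,v)
print("held flange (rows below rim)");fit(lambda p:reamer(c,p[0],p[1],ya,z0),green(c),val,(slice(v-8,v+14),slice(u-18,u+19)),s)
u,v=proj(c1,np.array([.49,.248,.105])).astype(int)
for a in(51,54,57,60):
    print("splines",a);fit(lambda p:splines(c1,p[0],p[1],np.radians(a),.095),orange(c1),1,(slice(v-12,v+13),slice(u-12,u+13)),[.49,.248])
# collar: dark/gray disc against pale tray
V=c1["pixels"].mean(2);m=(V<178).astype(np.float32)
def col(p):
    k=blank();hull(c1,circ(p[0],p[1],.018,.095)+circ(p[0],p[1],.018,.085),k);return down(k)
print("collar");u,v=proj(c1,np.array([.49,.248,.095])).astype(int)
val=np.ones((480,640));val[:v-6]=0
fit(col,m,val,(slice(v-9,v+5),slice(u-14,u+15)),[.49,.248])
E
python3 z.py
```

```text
213 276
held flange (rows below rim)
[0.4918 0.2469] 9.28
[0.4918 0.2469] 9.25
[0.4916 0.2472] 9.25
splines 51
[0.4928 0.2484] 5.69
[0.493  0.2483] 5.77
[0.4933 0.2482] 5.73
splines 54
[0.4929 0.2484] 5.59
[0.4928 0.2485] 5.56
[0.4928 0.2482] 5.67
splines 57
[0.4932 0.2483] 5.47
[0.4931 0.2484] 5.45
[0.4932 0.2483] 5.47
splines 60
[0.4926 0.2481] 5.54
[0.4929 0.2485] 5.32
[0.4937 0.2483] 5.52
collar
[0.4974 0.247 ] 16.62
[0.4973 0.2471] 16.62
[0.4974 0.247 ] 16.59
```

```bash
python3 -m pendant '[[25,0.04,0.013,0.3,0],[25,0,0,0.35,0],[25,0,0,0.05,0],[25,0,0,0,0],[25,0,0,0,0]]';python3 -m pendant '[[25,0,0,0.05,0],[25,0,0,0.05,0],[25,0,0,0.05,0],[25,0,0,0,0]]'
```

```text
time_s: 9.28
tool_pos: [0.488, 0.2484, 0.136]
ee_rot: [[0.545, 0.838, 0.001], [0.838, -0.545, 0.0], [0.001, 0.001, -1.0]]
contact_force: [-0.3, -0.0, -0.2]
opening: 0.0352
grasp_force: 59.1
time_s: 9.78
tool_pos: [0.4874, 0.2482, 0.1258]
ee_rot: [[0.545, 0.838, -0.001], [0.838, -0.545, -0.0], [-0.001, -0.0, -1.0]]
contact_force: [0.7, -0.7, -0.3]
opening: 0.0354
grasp_force: 59.1
```

```bash
python3 -m pendant '[[25,0,0,0.04,0],[25,0,0,0.03,0],[25,0,0,0,0]]';python3 -m pendant '[[25,0,0,0.04,0],[25,0,0,0.03,0],[25,0,0,0,0]]'
```

```text
time_s: 10.15
tool_pos: [0.4877, 0.2483, 0.1221]
ee_rot: [[0.545, 0.838, 0.0], [0.838, -0.545, 0.0], [0.0, 0.0, -1.0]]
contact_force: [0.2, 0.4, 0.5]
opening: 0.035
grasp_force: 59.3
time_s: 10.52
tool_pos: [0.488, 0.2482, 0.1184]
ee_rot: [[0.545, 0.838, 0.001], [0.838, -0.545, 0.0], [0.001, 0.001, -1.0]]
contact_force: [0.5, -1.6, 2.7]
opening: 0.0352
grasp_force: 59.5
```

```bash
python3 -m pendant '[[25,0,0,0.03,0],[25,0,0,0,0],[25,0,0,0,0]]'
```

```text
time_s: 10.9
tool_pos: [0.488, 0.2482, 0.1165]
ee_rot: [[0.545, 0.838, 0.001], [0.838, -0.545, 0.0], [0.001, 0.001, -1.0]]
contact_force: [1.5, -1.6, 4.3]
opening: 0.0351
grasp_force: 59.7
```

```bash
python3 -m pendant '[[25,0,0.015,0,0],[25,0,0,0,0]]'; python3 -m pendant '[[25,0,0,0,0.4],[25,0,0,0,0],[25,0,0,0,0]]'; python3 -m pendant '[[25,0,0,0,-0.4],[25,0,0,0,-0.4],[25,0,0,0,0],[25,0,0,0,0]]'
```

```text
time_s: 11.15
tool_pos: [0.4881, 0.2481, 0.1161]
ee_rot: [[0.545, 0.838, -0.001], [0.838, -0.545, 0.001], [0.0, -0.001, -1.0]]
contact_force: [-0.3, 1.0, 4.5]
opening: 0.0352
grasp_force: 59.7
time_s: 11.52
tool_pos: [0.4884, 0.2479, 0.1161]
ee_rot: [[0.584, 0.812, 0.0], [0.812, -0.584, 0.0], [0.0, 0.0, -1.0]]
contact_force: [0.6, 1.1, 4.2]
opening: 0.0352
grasp_force: 59.6
time_s: 12.02
tool_pos: [0.4885, 0.2471, 0.1153]
ee_rot: [[0.505, 0.863, -0.0], [0.863, -0.505, -0.001], [-0.002, 0.0, -1.0]]
contact_force: [4.1, -3.2, -0.9]
opening: 0.0352
grasp_force: 59.4
```

```bash
python3 -m pendant '[[25,0,0.012,0.03,0],[25,0,0,0.03,0],[25,0,0,0,0]]'
```

```text
time_s: 12.4
tool_pos: [0.489, 0.2475, 0.1123]
ee_rot: [[0.504, 0.864, -0.0], [0.864, -0.504, 0.0], [0.0, -0.0, -1.0]]
contact_force: [2.8, -0.7, -1.3]
opening: 0.0355
grasp_force: 59.5
```

```bash
python3 -m pendant '[[25,0.004,0.008,0.03,0],[25,0,0,0.03,0],[25,0,0,0,0]]'; python3 -m pendant '[[25,0,0,0.03,0],[25,0,0,0,0],[25,0,0,0,0]]'
```

```text
time_s: 12.78
tool_pos: [0.4892, 0.2475, 0.1084]
ee_rot: [[0.504, 0.864, -0.001], [0.864, -0.504, 0.0], [-0.0, -0.001, -1.0]]
contact_force: [0.8, -0.2, -1.4]
opening: 0.035
grasp_force: 59.2
time_s: 13.15
tool_pos: [0.4893, 0.2475, 0.1069]
ee_rot: [[0.504, 0.864, -0.001], [0.864, -0.504, 0.0], [-0.0, -0.001, -1.0]]
contact_force: [-0.1, -0.4, -1.2]
opening: 0.0351
grasp_force: 59.2
```

```bash
python3 -m pendant '[[25,0,0,0.025,0],[25,0,0,0.02,0],[25,0,0,0,0],[25,0,0,0,0]]'; python3 -m pendant '[[25,0,0,0.025,0],[25,0,0,0.025,0],[25,0,0,0,0],[25,0,0,0,0]]'
```

```text
time_s: 13.65
tool_pos: [0.4896, 0.2475, 0.1048]
ee_rot: [[0.504, 0.864, 0.0], [0.864, -0.504, 0.0], [0.0, 0.0, -1.0]]
contact_force: [-2.7, -0.5, 3.6]
opening: 0.0352
grasp_force: 59.5
time_s: 14.15
tool_pos: [0.4896, 0.2475, 0.1017]
ee_rot: [[0.504, 0.864, 0.0], [0.864, -0.504, 0.0], [0.0, 0.0, -1.0]]
contact_force: [-3.2, -0.7, 6.2]
opening: 0.0352
grasp_force: 59.7
```

```bash
python3 -m pendant '[[25,-0.004,-0.006,0.025,0],[25,0,0,0,0],[25,0,0,0,0]]'; python3 -m pendant '[[25,0,0,0.02,0],[25,0,0,0,0],[25,0,0,0,0]]'
```

```text
time_s: 14.52
tool_pos: [0.4895, 0.2475, 0.1005]
ee_rot: [[0.504, 0.863, 0.001], [0.863, -0.504, 0.0], [0.001, 0.001, -1.0]]
contact_force: [-1.3, -0.4, 6.1]
opening: 0.0352
grasp_force: 59.8
time_s: 14.9
tool_pos: [0.4896, 0.2475, 0.0995]
ee_rot: [[0.504, 0.864, 0.001], [0.864, -0.504, 0.0], [0.001, 0.001, -1.0]]
contact_force: [-2.2, -0.3, 7.9]
opening: 0.0353
grasp_force: 59.9
```

```bash
python3 -m pendant '[[25,0,0,0.015,0],[25,0,0,0,0],[25,0,0,0,0],[25,0,0,0,0]]'; python3 - <<'E'
from h import *
c=cam("scene");cv2.imwrite("pics/g.png",cv2.resize(c["pixels"][230:350,140:290],(750,600),interpolation=cv2.INTER_CUBIC))
for i in range(3): s=ctrl.read_state();cam("top");print(s["tool_pos"],s["contact_force"])
E
```

```text
time_s: 15.4
tool_pos: [0.4895, 0.2475, 0.0988]
ee_rot: [[0.504, 0.863, 0.001], [0.863, -0.504, 0.001], [0.001, 0.001, -1.0]]
contact_force: [-2.2, -0.2, 7.2]
opening: 0.0355
grasp_force: 59.9
[0.48955812 0.24748968 0.09875742] [-1.70640161 -0.90870391  7.39589161]
[0.48955555 0.24748522 0.09875462] [-2.14788025 -0.47059533  7.40559487]
[0.48954314 0.24750435 0.09875434] [-1.80124672 -0.80133876  6.99640261]
```

View pics/g.png

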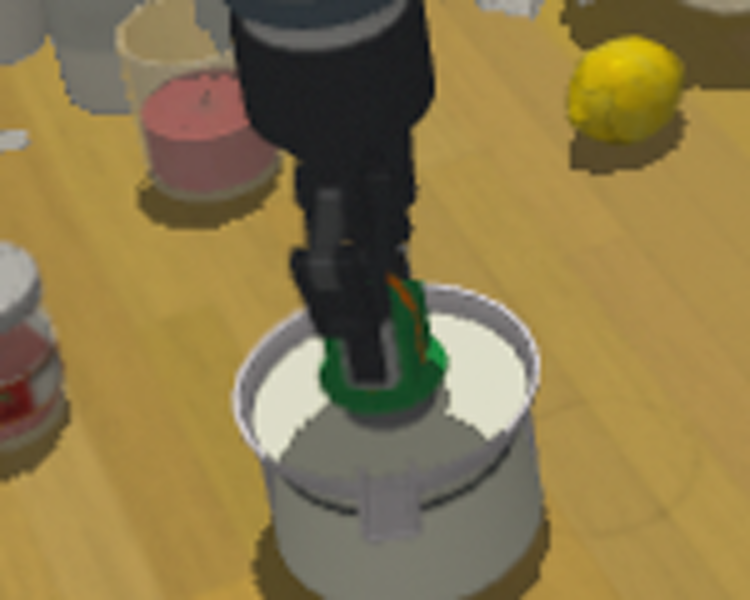

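```bash
python3 -m pendant '[[25,0,0,0.015,0],[25,0,0,0,0],[25,0,0,0,0],[25,0,0,0,0]]'; python3 - <<'E'
from h import *
f=[]
for i in range(5): cam("top");f.append(ctrl.read_state()["contact_force"])
print(np.mean(f,0))
E
```

```text
time_s: 16.1
tool_pos: [0.4896, 0.2475, 0.0981]
ee_rot: [[0.504, 0.863, 0.002], [0.863, -0.504, 0.001], [0.001, 0.001, -1.0]]
contact_force: [-2.7, -0.4, 8.1]
opening: 0.0352
grasp_force: 60.3
[-3.39301554 -1.29743201  8.06539446]
```

```bash
python3 -c "
from plant import job_done
print(job_done())"
```

```text
the job is handed in; nothing more can be done
None
```

I handed the job in with the leftmost green reamer meshed and home on the collar, the shaft pressed down an estimated 7–8 mm (about 9 N) and the gripper still holding it at 60 N; the judge returned no result.

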